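# Pack the scraper in the cleaning caddy and hold the caddy up level

### The arm

A 7-joint arm with a two-finger parallel gripper is mounted at the origin on the work surface. World frame = base frame: x ahead of the robot, y to its left, z up, the work surface at z = 0. Lengths are in m, angles in rad, forces in N, time in s.
With the tool pointing down it reaches from about 0.4 to 0.85 m from the base axis. Payload 10.4 kg.
Tool frame: the origin (TCP) lies on the centre line of the jaws, within the pads' length; the fingertips stand 11 mm ahead of it and the grasp point (between the pads) lies 8 mm behind it (tip_reach is the distance from the TCP to the fingertips, in m); z points along the fingers, y is the line along which they close (so a half turn about z gives the same grasp; the last joint's range is limited). The gripper opens to 85 mm and grips with 20 to 120 N. Pads are 22 mm wide; open, the fingers measure 114 mm over their backs; the gripper's body (76 mm by 85 mm) begins 54 mm behind the grasp point. The pads swing forward as they close: fully open they stand 13 mm farther back than shut.
Start: joints at [1.302, 0.332, -0.065, 1.46, 0.022, 1.35, -0.088], TCP at [0.152, -0.606, 0.242] pointing down, gripper open.
Joint ranges: [-2.6, 2.6], [-0.5, 2.12], [-1.47, 1.34], [0.16, 2.42], [-1.27, 4.41], [0.06, 2.06], [-2.6, 2.6]. Speed limits (rad/s): [2.22, 2.22, 2.79, 2.79, 3.14, 3.14, 3.14].

### API

Orientations are given as a unit quaternion [x, y, z, w].
In Python, from workcell import get_obs, camera, hand_in, tip_reach gives the robot as it stands. The module is installed in compiled form; this text tells all that it offers.
- The arm moves only by the tool move_arm, never from a script. Its argument "plan" is a list of rows, each an object with "delta_pos": the shift along the tool's x, y, z in m, a list of three; "turn": the turn, a rotation vector about the tool's x, y, z in rad, a list of three; "fingers": the closure, from 0 (fully open) to 1 (shut). A call has 1 to 12 rows; each row is the pose to reach, as a shift and turn from the pose commanded when the call began, along the tool's axes at that moment; what a row does not reach only later rows make up. A row lasts 1/8 s, in which the tool goes at most 62.5 mm and 10.7 degrees, less where a joint would pass 70% of its speed; a pose out of reach is approached as far as the arm can. A call with a gripper value outside its range is refused whole. The fingers move at their own pace and stop on an object; "force" is the grip in N (left out, the last holds). Time passes only in rows, so rows that repeat a pose let the fingers close. It gives the time, the measured TCP pose, the force, the opening and the grip force at its end, in the units of the state.
- get_obs(): the state, without advancing time (a new reading comes with each control period).
- camera(name): name is "scene" or "side" or "wrist"; returns a dict with "color" (384x512x3 uint8, red, green, blue), "range_z" (384x512 float32, m along the optical axis (not along the pixel's ray), 0 where there is no reading), "fx", "fy", "cx", "cy" (pixels), "k1" (the pictures are not rectified: a ray, as slopes to the right and down, at radius r is drawn at 1 + k1 r^2 times it, then the intrinsics apply), "R" (3x3) and "t" (3): a world point X has camera coordinates R X + t; the wrist camera has in their place "tool_from_camera" (4x4, takes a point from camera to tool coordinates, whose origin is the TCP and whose axes are the flange's). Camera axes: x right, y down, z forward; pixel columns grow to the right and rows downward; lengths in m; the calibration is good to about 2 mm. A picture is of the moment at which its call begins: read the wrist's pose just before it.
- hand_in(): hands the job in; it is judged then, once.
The state is a dict: "clock": time; "joint_pos": joint angles; "joint_velocities": joint speeds; "tau": joint torques, N m; "position": TCP position; "ee_rot": TCP orientation; "ft_force": force on the tool from outside, world axes, zero at the start; "torque": the same for the moment, N m; "grip_width": opening from 0.0 (shut) to 1.0 (fully open); "grasp_force": force on a finger pad.
Only numpy, scipy, OpenCV 4.12 (cv2) and the standard library are available. Lean on these libraries where they do the work, as an engineer would, in place of code of your own. Each camera call takes 0.05 s, during which the arm holds its last target. There are 200 camera calls.

### The job

Take the scraper out of the draining rack and slide it blade down, gently and fully home, into the narrow pocket inside the cleaning caddy's side wall, and let go of it. Then take the caddy by its bar handle, lift it about 10 cm clear of the bench without tipping it, and keep it there, level and steady, so that the bench under it can be wiped: finish while still holding it up, with the scraper, brush and tin in their places in it. Leave the other things on the bench and in the rack where they are.

Things in the scene. Friction and masses are not known exactly. Their poses are not given: they have to be found in the camera images.
- caddy: Slate-grey plastic carry caddy, loose on the bench: open tray 200 (x) x 290 (y) mm, walls 72 mm high plus a flared lip 5 mm high, floor 4 mm thick; a spine along y at x = 0 rises to 100 mm and carries the bar handle. With scraper, brush and tin about 0.8 kg, balanced within 15 mm of the handle's middle. Origin: centre of the underside, z up.
- grip (a point): Middle of the caddy's bar handle, 178 mm above its underside. Bar along the caddy's y, flat-sided, 22 mm thick (x), 26 mm high, 130 mm free length between its posts, 65 mm free height below it. Axes as the caddy's.
- pocket (a point): Middle of the mouth of the scraper pocket, inside the caddy's -x wall: a slot 8 mm wide (caddy's x), 118 mm long (y), 68 mm deep, its mouth 72 mm above the caddy's underside, with 45 degree flared lips 5 mm high round it. Axes as the caddy's.
- scraper: Grey plastic scraper standing blade down in a gap of the rack, leaning up to 4 degrees. Blade 5 mm thick (x), 110 wide (y), z 0 to 85 mm; shoulder 12 x 60 mm, z 80 to 96; flat-sided handle 18 mm thick (x), 30 wide (y), up to z = 190. 0.09 kg. Origin: middle of the blade's lower edge, z up along the handle. Fully home it lies 68 mm below pocket. Either face may look outwards.
- scraper_top (a point): Middle of the end face of the scraper's handle, 190 mm from the blade's edge.
- rack: Draining rack, fixed (as are, clear of the work, a tote 170 mm high and a 226 mm spray bottle far left, a carton 212 mm high, a bowl and a basket far right): white drip tray 150 (x) x 170 (y) x 14 mm, floor 6 mm up, with two pairs of steel wire hoops 72 mm high; each pair leaves a gap 8 mm wide along its y, at x = -30 and +30 mm. Origin: centre of the underside.
- drain_plate: White slotted plastic plate without handle, 5 x 110 x 85 mm, standing on edge in the rack's other gap; stays there. Origin: middle of its lower edge.
- brush: Green scrubbing brush block, 64 x 150 x 52 mm, 0.12 kg, lying bristles down in the caddy's +x, -y compartment. Origin: centre of the underside.
- tin: Round metal tin, 72 mm diameter, 60 mm high, 0.13 kg, standing in the caddy's +x, +y compartment. Origin: centre of the underside.
- soap_dish: White ceramic soap dish with a bar of soap, 130 x 90 x 35 mm, near the robot. Origin: centre of the underside.
- mallet: Black rubber mallet with timber handle lying at the far edge; head 64 mm diameter, 96 mm long (x), handle along -y, 275 mm. Origin: under the head's centre.
Not all that is in view belongs to the job. There is more than one size of the soap_dish; the job needs the largest.

How it is judged:
By the outcome, as a careful person would: the job done as asked, in the order asked, and still so for the second after the job is handed in, while the arm keeps its last pose, push and grip.
It also fails if it takes over 67 s, if anything falls off the work surface, if the arm or the gripper's body presses on something with over 40 N, if the wrist force passes 120 N, or if a joint passes its speed limit or range.

## Working session

There is one attempt and no reset: what is moved stays moved. The work goes in short steps, Python scripts to look and compute and a tool call to move; the robot and the scene stay as the last step left them, time stands still between calls to the robot, and variables do not carry over. Pictures are saved under pics/ and viewed, at most 10 in all, crops included, and the job is handed in when it is done.

Besides the shell and the picture viewer there is one more tool, called after "Request:" as name(argument=value, ...), one argument or row to a line, values as JSON. move_arm: Moves the arm, as the interface text tells. Its arguments: {"type":"object","properties":{"plan":{"type":"array","items":{"type":"object","properties":{"delta_pos":{"type":"array","items":{"type":"number"}},"turn":{"type":"array","items":{"type":"number"}},"fingers":{"type":"number"}}}},"force":{"type":"number"}},"required":["plan"]}

```bash
mkdir -p pics
cat > h.py <<'E'
import numpy as np, cv2
from workcell import get_obs, camera, hand_in, tip_reach
from scipy.spatial.transform import Rotation as Ro
def cloud(c,o=None):
    h,w=c["range_z"].shape
    v,u=np.mgrid[0:h,0:w]
    xd=(u-c["cx"])/c["fx"]; yd=(v-c["cy"])/c["fy"]
    rd=np.hypot(xd,yd); r=rd.copy()
    for _ in range(8): r=rd/(1+c["k1"]*r*r)
    s=np.where(rd>0,r/np.maximum(rd,1e-9),1)
    z=c["range_z"]; P=np.stack([xd*s*z,yd*s*z,z],-1)
    if "R" in c: W=(P-c["t"])@c["R"]
    else:
        T=c["tool_from_camera"]; W=P@T[:3,:3].T+T[:3,3]
        W=W@Ro.from_quat(o["ee_rot"]).as_matrix().T+np.array(o["position"])
    W[z<=0]=np.nan
    return W
def tool(o,pw):  # world point -> tool coords
    return Ro.from_quat(o["ee_rot"]).as_matrix().T@(np.array(pw)-o["position"])
def snap(n):
    o=get_obs(); c=camera(n); return c,cloud(c,o),o
E
python3 - <<'E'
from h import *
o=get_obs(); print(o, tip_reach)
ims=[]
for n in ["scene","side"]:
    c,W,o=snap(n); np.savez(f"pics/{n}0.npz",W=W,col=c["color"]); print(n,c["R"],c["t"],c["fx"])
    cv2.imwrite(f"pics/{n}0.png",cv2.resize(c["color"][:,:,::-1],(800,600)))
E
```

```text
{'clock': 0.0, 'joint_pos': array([ 1.30240231,  0.33286899, -0.0647335 ,  1.46096373,  0.02159607,
        1.34990996, -0.08850305]), 'joint_velocities': array([-6.51708029e-04,  4.15660586e-04, -1.66678801e-03, -2.94340113e-04,
       -2.20987553e-03, -7.95864146e-04,  1.08359929e-05]), 'tau': array([ 6.77955286e-04, -6.25452018e+01,  4.92730422e-02, -3.91611457e+01,
        1.61933637e-02,  9.72866110e-03, -2.87558112e-05]), 'position': array([ 0.15200312, -0.6058485 ,  0.24150711]), 'ee_rot': array([ 9.92454384e-01,  1.22612264e-01, -1.16005435e-04, -7.17915355e-04]), 'ft_force': array([-0.34874704, -0.56807945, -0.07351213]), 'torque': array([-0.02929012, -0.04206832, -0.00111475]), 'grasp_force': 0.0, 'grip_width': 1.000905714879023} 0.011
scene [[-0.49569723  0.86844909 -0.00896888]
 [ 0.55345009  0.30790851 -0.77387683]
 [-0.66931103 -0.38857243 -0.63327262]] [ 0.24309479 -0.20505755  1.26758562] 351.23022859555607
side [[ 0.7066026  -0.70723474 -0.02306061]
 [-0.36594261 -0.33733416 -0.86734749]
 [ 0.60563915  0.62130885 -0.49716852]] [-0.38817713  0.32576552  0.56008462] 364.53133454367367
```

View pics/scene0.png

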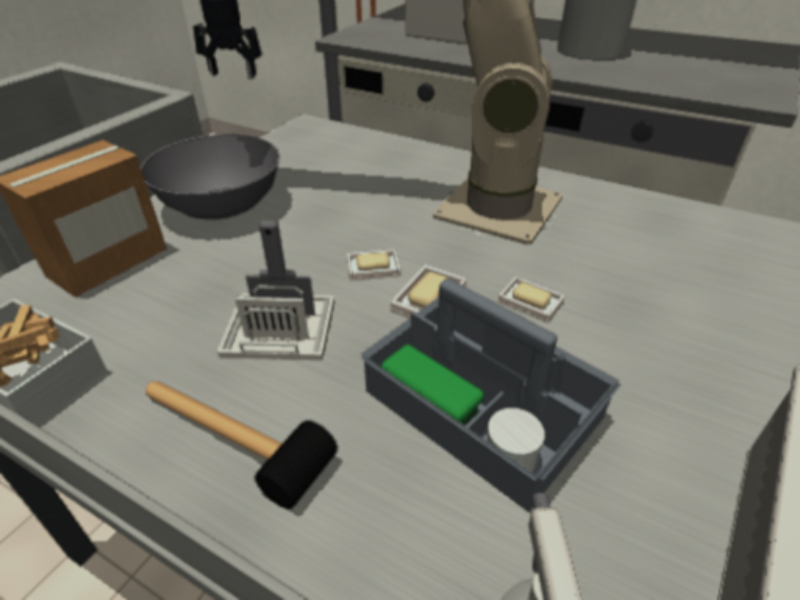

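View pics/side0.png

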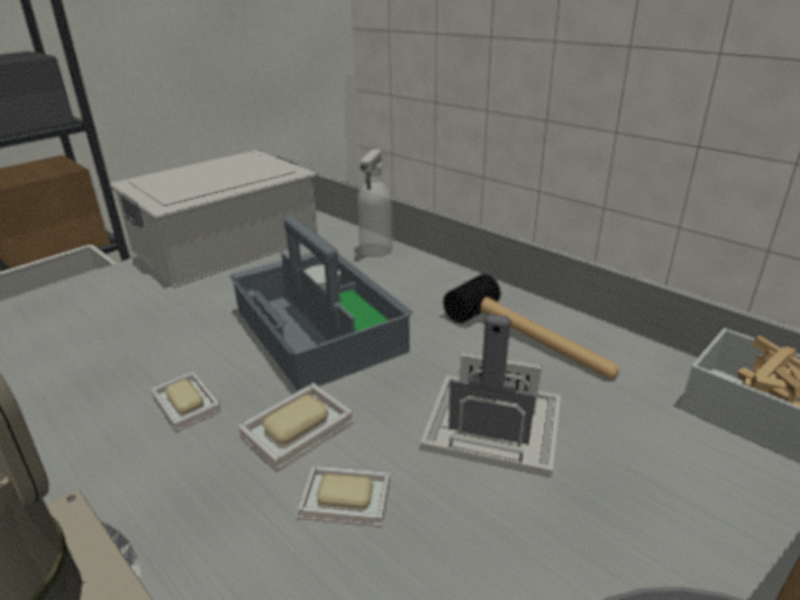

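The scene view shows the scraper handle at (270,245) in the rack (277,330), the caddy at (490,390), and the mallet at (240,440). In the side view the scraper is at (492,370), the caddy at (320,310), and its pocket wall faces the robot at about (268,315). There are three soap dishes, at side (185,398), (297,425) and (345,493). The middle one is the largest, and all of them stay put. The plate is the white slotted one at (505,375) without a handle, so the grey one with a handle is the scraper.

Run:
```python
from h import *
S={n:np.load(f"pics/{n}0.npz") for n in["scene","side"]}
def pk(n,u,v): return S[n]["W"][int(v*.64),int(u*.64)].round(3)
print("scr",pk("scene",270,255),pk("side",497,345),"caddy",pk("scene",500,320),pk("side",310,245),"tin",pk("scene",515,430),"green",pk("scene",430,380))
for n in S:
    W=S[n]["W"]; col=S[n]["col"].astype(int)
    s0=pk("side",497,345)
    m=(abs(W[...,0]-s0[0])<.12)&(abs(W[...,1]-s0[1])<.12)
    for lo,hi in[(.12,.14),(.14,.16),(.16,.18),(.18,.192),(.192,.21)]:
        q=W[m&(W[...,2]>lo)&(W[...,2]<hi)]
        if len(q)>5:print(n,lo,len(q),q.mean(0).round(4),q.min(0).round(3),q.max(0).round(3))
    # blade pixels: dark, z .03-.1
    q=W[m&(W[...,2]>.075)&(W[...,2]<.1)&(col.sum(-1)<210)]
    if len(q)>10:
        r=cv2.minAreaRect(q[:,:2].astype(np.float32)); print(" blade",len(q),r)
    # tray footprint
    g0=pk("scene",500,320)
    k=(abs(W[...,0]-g0[0])<.22)&(abs(W[...,1]-g0[1])<.22)
    for lo,hi in[(.16,.2),(.184,.196),(.07,.082)]:
        q=W[k&(W[...,2]>lo)&(W[...,2]<hi)&(col.sum(-1)<330)]
        if len(q)>10: print(" cad",lo,len(q),cv2.minAreaRect(q[:,:2].astype(np.float32)),q.mean(0).round(4),q[:,2].max())
# corners of caddy lip, rays in side and scene
cs=[cv2.imread(f"pics/{n}0.png") for n in S]
a=cv2.resize(cs[1][190:400,215:425],(600,600),interpolation=2); 
cv2.imwrite("pics/cr1.png",a)
```

```text
scr [ 0.55  -0.195  0.139] [ 0.537 -0.198  0.162] caddy [0.568 0.202 0.186] [0.54  0.167 0.18 ] tin [0.626 0.258 0.064] green [0.597 0.122 0.058]
scene 0.12 78 [ 0.5464 -0.187   0.1305] [ 0.533 -0.202  0.12 ] [ 0.554 -0.178  0.14 ]
scene 0.14 82 [ 0.5467 -0.1876  0.1503] [ 0.532 -0.205  0.14 ] [ 0.556 -0.176  0.16 ]
scene 0.16 85 [ 0.5467 -0.1867  0.1704] [ 0.531 -0.201  0.16 ] [ 0.555 -0.177  0.18 ]
scene 0.18 52 [ 0.5467 -0.187   0.1863] [ 0.534 -0.2    0.18 ] [ 0.554 -0.177  0.192]
scene 0.192 55 [ 0.5437 -0.1897  0.1956] [ 0.53  -0.202  0.192] [ 0.554 -0.177  0.199]
 blade 224 ((0.5687552690505981, -0.17858551442623138), (0.06412674486637115, 0.10708677768707275), 27.1027889251709)
 cad 0.16 853 ((0.5582298636436462, 0.18984732031822205), (0.17200906574726105, 0.021023599430918694), 75.85721588134766) [0.5665 0.1978 0.1809] 0.19411600055519704
 cad 0.184 364 ((0.5582607388496399, 0.18996991217136383), (0.1710919588804245, 0.021023599430918694), 75.85721588134766) [0.5645 0.1955 0.1886] 0.19411600055519704
 cad 0.07 1718 ((0.5572069883346558, 0.18842223286628723), (0.3013286888599
[... 426 characters left out ...]
.192]
side 0.192 71 [ 0.5401 -0.1927  0.1938] [ 0.53  -0.205  0.192] [ 0.552 -0.178  0.196]
 blade 387 ((0.5392942428588867, -0.19306471943855286), (0.014249706640839577, 0.10704340785741806), 23.37143325805664)
 cad 0.16 468 ((0.5543298125267029, 0.18560412526130676), (0.17257830500602722, 0.022390393540263176), 75.56280517578125) [0.5463 0.1709 0.1818] 0.19175848475346557
 cad 0.184 249 ((0.5548149347305298, 0.186669260263443), (0.1676139384508133, 0.021956702694296837), 75.77654266357422) [0.5506 0.1787 0.1884] 0.19175848475346557
 cad 0.07 976 ((0.555803656578064, 0.1890377551317215), (0.3027864694595337, 0.21106219291687012), 76.36216735839844) [0.5394 0.1759 0.0747] 0.08197900207226956
```

View pics/cr1.png

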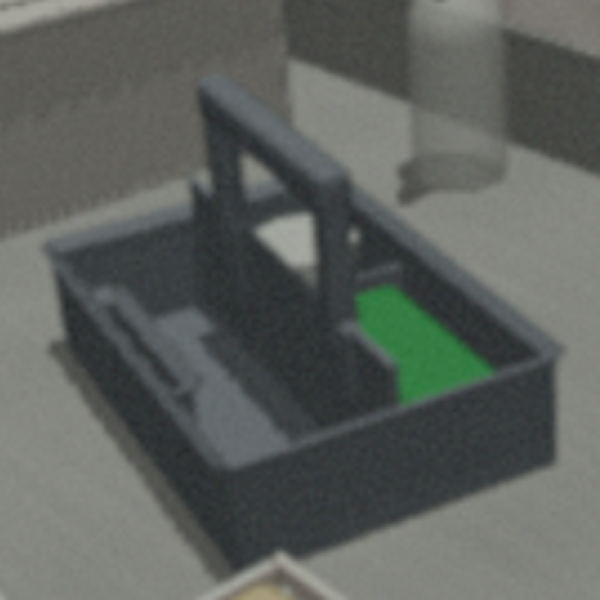

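The crop confirms the pocket: a slot with flared lips inside the wall facing the robot, from about (100,290) to (190,390). I'm computing the first move to hover over the scraper.

```bash
cat >> h.py <<'E'
def go(p,ang,o=None):
    "tool shift and turn to point-down pose at p with tool y along ang deg"
    o=o or get_obs(); R0=Ro.from_quat(o["ee_rot"]).as_matrix(); a=np.radians(ang)
    y=np.array([np.cos(a),np.sin(a),0]); z=np.array([0,0,-1.]); R=np.stack([np.cross(y,z),y,z],1)
    print("d",(R0.T@(np.array(p)-o["position"])).round(4),"turn",Ro.from_matrix(R0.T@R).as_rotvec().round(4))
E
python3 - <<'E'
from h import *
S=np.load("pics/scene0.npz")["W"]
for u,v in[(75,165),(210,160),(100,200),(40,340)]: print(S[int(v*.64),int(u*.64)].round(3))
go((.541,-.192,.36),23.4)
E
```

```text
[ 0.574 -0.599  0.211]
[ 0.218 -0.67   0.058]
[ 0.581 -0.553  0.156]
[ 0.823 -0.421  0.074]
d [ 0.478 -0.307 -0.118] turn [-1.0000e-03 -1.1000e-03 -1.7334e+00]
```

Request:
move_arm(
  plan=[
    {"delta_pos": [0.01,-0.005,-0.04],"turn": [0,0,-0.12],"fingers": 0},
    {"delta_pos": [0.05,-0.03,-0.08],"turn": [0,0,-0.28],"fingers": 0},
    {"delta_pos": [0.1,-0.064,-0.1],"turn": [0,0,-0.44],"fingers": 0},
    {"delta_pos": [0.15,-0.096,-0.118],"turn": [0,0,-0.6],"fingers": 0},
    {"delta_pos": [0.2,-0.128,-0.118],"turn": [0,0,-0.76],"fingers": 0},
    {"delta_pos": [0.25,-0.16,-0.118],"turn": [0,0,-0.92],"fingers": 0},
    {"delta_pos": [0.3,-0.193,-0.118],"turn": [0,0,-1.08],"fingers": 0},
    {"delta_pos": [0.35,-0.225,-0.118],"turn": [0,0,-1.24],"fingers": 0},
    {"delta_pos": [0.39,-0.25,-0.118],"turn": [0,0,-1.4],"fingers": 0},
    {"delta_pos": [0.43,-0.276,-0.118],"turn": [0,0,-1.55],"fingers": 0},
    {"delta_pos": [0.465,-0.298,-0.118],"turn": [0,0,-1.68],"fingers": 0},
    {"delta_pos": [0.478,-0.307,-0.118],"turn": [0,0,-1.733],"fingers": 0},
  ],
)

```text
clock: 1.6
position: [0.5422, -0.1897, 0.3598]
ee_rot: [0.547, 0.837, 0.0, -0.0]
ft_force: [0.5, 0.6, -0.1]
grip_width: 0.998
grasp_force: 0.0
```

Request:
move_arm(
  plan=[
    {"delta_pos": [0,0,0],"turn": [0,0,0],"fingers": 0},
    {"delta_pos": [0,0,0],"turn": [0,0,0],"fingers": 0},
    {"delta_pos": [0,0,0],"turn": [0,0,0],"fingers": 0},
    {"delta_pos": [0,0,0],"turn": [0,0,0],"fingers": 0},
  ],
)

```text
clock: 2.1
position: [0.5406, -0.1929, 0.3605]
ee_rot: [0.55, 0.835, -0.0, 0.0]
ft_force: [0.4, -1.0, 0.4]
grip_width: 1.003
grasp_force: 0.0
```

Run:
```python
from h import *
c,W,o=snap("wrist"); print(o["position"],o["ee_rot"],o["joint_pos"])
cv2.imwrite("pics/w1.png",cv2.resize(c["color"][:,:,::-1],(800,600)))
np.savez("pics/w1.npz",W=W,col=c["color"])
col=c["color"].astype(int)
m=(W[...,2]>.185)&(W[...,2]<.205)&(np.hypot(W[...,0]-.541,W[...,1]+.192)<.04)
q=W[m]; print(len(q), cv2.minAreaRect(q[:,:2].astype(np.float32)) if len(q) else 0,q.mean(0))
for lo,hi in[(.055,.078),(.08,.1)]:
    m=(W[...,2]>lo)&(W[...,2]<hi)&(np.hypot(W[...,0]-.541,W[...,1]+.192)<.075)&(col.sum(-1)<230)
    q=W[m]; print(len(q), cv2.minAreaRect(q[:,:2].astype(np.float32)) if len(q) else 0)
```

```text
[ 0.54061777 -0.19293285  0.36047457] [ 5.49948389e-01  8.35198603e-01 -1.65566366e-04  1.90646107e-04] [ 0.75753962  0.23624826 -0.60396968  1.37234123  0.13377611  1.57339166
  0.57324035]
381 ((0.5421353578567505, -0.191306009888649), (0.017369288951158524, 0.030109694227576256), 23.73427963256836) [ 0.54164236 -0.18970567  0.1940587 ]
5 ((0.5759718418121338, -0.13137608766555786), (0.00016327606863342226, 0.00298668397590518), 26.115816116333008)
0 0
```

View pics/w1.png

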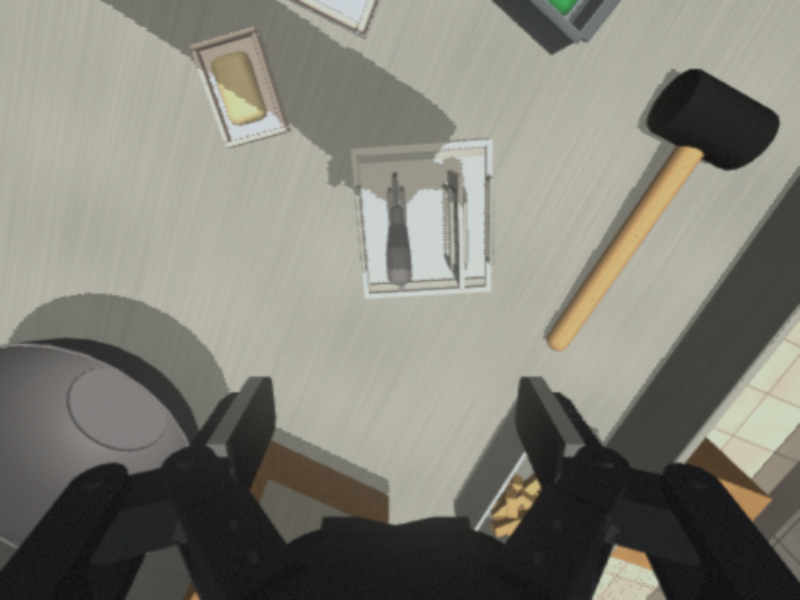

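The wrist view shows the handle end at (400,270), the scraper between its hoops, and the white plate at (460,230) in the other gap. The grasp lines up, so I go down with small corrections.

Run:
```python
from h import *
go((.542,-.1912,.160),23.6)
```

```text
d [0.001  0.0018 0.2004] turn [-0.0001  0.0004 -0.0052]
```

Request:
move_arm(
  plan=[
    {"delta_pos": [0.001,0.002,0.03],"turn": [0,0,-0.005],"fingers": 0.2},
    {"delta_pos": [0.001,0.002,0.07],"turn": [0,0,-0.005],"fingers": 0.3},
    {"delta_pos": [0.001,0.002,0.11],"turn": [0,0,-0.005],"fingers": 0.3},
    {"delta_pos": [0.001,0.002,0.15],"turn": [0,0,-0.005],"fingers": 0.3},
    {"delta_pos": [0.001,0.002,0.18],"turn": [0,0,-0.005],"fingers": 0.3},
    {"delta_pos": [0.001,0.002,0.2],"turn": [0,0,-0.005],"fingers": 0.3},
    {"delta_pos": [0.001,0.002,0.2],"turn": [0,0,-0.005],"fingers": 0.3},
    {"delta_pos": [0.001,0.002,0.2],"turn": [0,0,-0.005],"fingers": 0.3},
  ],
  force=30,
)

```text
clock: 3.15
position: [0.5432, -0.1906, 0.1616]
ee_rot: [0.547, 0.837, 0.0, 0.001]
ft_force: [0.1, 1.2, 1.1]
grip_width: 0.698
grasp_force: 0.0
```

Request:
move_arm(
  plan=[
    {"delta_pos": [0,0,0],"turn": [0,0,0],"fingers": 0.6},
    {"delta_pos": [0,0,0],"turn": [0,0,0],"fingers": 0.8},
    {"delta_pos": [0,0,0],"turn": [0,0,0],"fingers": 1},
    {"delta_pos": [0,0,0],"turn": [0,0,0],"fingers": 1},
    {"delta_pos": [0,0,0],"turn": [0,0,0],"fingers": 1},
    {"delta_pos": [0,0,0],"turn": [0,0,0],"fingers": 1},
    {"delta_pos": [0,0,0],"turn": [0,0,0],"fingers": 1},
    {"delta_pos": [0,0,0],"turn": [0,0,0],"fingers": 1},
  ],
  force=30,
)

```text
clock: 4.15
position: [0.5427, -0.1905, 0.161]
ee_rot: [0.547, 0.837, -0.0, 0.0]
ft_force: [-2.9, -0.7, 5.5]
grip_width: 0.205
grasp_force: 33.5
```

Request:
move_arm(
  plan=[
    {"delta_pos": [0,0,-0.01],"turn": [0,0,0],"fingers": 1},
    {"delta_pos": [0,0,-0.03],"turn": [0,0,0],"fingers": 1},
    {"delta_pos": [0,0,-0.05],"turn": [0,0,0],"fingers": 1},
    {"delta_pos": [0,0,-0.075],"turn": [0,0,0],"fingers": 1},
    {"delta_pos": [0,0,-0.1],"turn": [0,0,0],"fingers": 1},
    {"delta_pos": [0,0,-0.13],"turn": [0,0,0],"fingers": 1},
    {"delta_pos": [0,0,-0.16],"turn": [0,0,0],"fingers": 1},
    {"delta_pos": [0,0,-0.18],"turn": [0,0,0],"fingers": 1},
    {"delta_pos": [0,0,-0.18],"turn": [0,0,0],"fingers": 1},
    {"delta_pos": [0,0,-0.18],"turn": [0,0,0],"fingers": 1},
  ],
)

```text
clock: 5.4
position: [0.5421, -0.1904, 0.3395]
ee_rot: [0.547, 0.837, -0.0, -0.001]
ft_force: [-0.6, -0.5, -0.9]
grip_width: 0.207
grasp_force: 29.2
```

Run:
```python
from h import *
o=get_obs(); print(o["position"],o["ft_force"],o["grip_width"]*85)
for n in["side","wrist"]:
    c,W,o=snap(n); np.savez(f"pics/{n}2.npz",W=W,col=c["color"])
    if n=="side":
        cv2.imwrite("pics/side2.png",cv2.resize(c["color"][:,:,::-1],(800,600)))
        m=(np.hypot(W[...,0]-.5425,W[...,1]+.191)<.08)
        for z in np.arange(.19,.31,.015):
            q=W[m&(abs(W[...,2]-z)<.007)]
            if len(q)>8: print(z.round(3),len(q),q.mean(0).round(4),cv2.minAreaRect(q[:,:2].astype(np.float32)))
        q=W[m&(W[...,2]>.12)]; print(np.percentile(q[:,2],[0.2,1]))
```

```text
[ 0.54213788 -0.19040615  0.33945191] [-0.6200188  -0.51387239 -0.91372179] 17.621534609485106
0.19 366 [ 0.5406 -0.1936  0.1904] ((0.5398062467575073, -0.19228869676589966), (0.005159006919711828, 0.10945936292409897), 24.570432662963867)
0.205 387 [ 0.5404 -0.1929  0.205 ] ((0.5398085713386536, -0.19173090159893036), (0.004926442168653011, 0.10992748290300369), 23.666561126708984)
0.22 409 [ 0.5405 -0.1932  0.2199] ((0.5402894616127014, -0.1917249709367752), (0.0060381535440683365, 0.11049766838550568), 23.486984252929688)
0.235 420 [ 0.5405 -0.1929  0.235 ] ((0.540613055229187, -0.19202499091625214), (0.006028620060533285, 0.10943306237459183), 24.412179946899414)
0.25 439 [ 0.5409 -0.1936  0.25  ] ((0.5404494404792786, -0.19188837707042694), (0.005690406542271376, 0.10993193089962006), 24.077943801879883)
0.265 396 [ 0.5399 -0.1936  0.2645] ((0.5388025641441345, -0.19208380579948425), (0.01309223286807537, 0.10988351702690125), 24.48819923400879)
0.28 222 [ 0.5371 -0.1944  0.2788] ((0.5383962988853455, -0.19229423999786377), (0.015607745386660099, 0.05976587161421776), 22.352636337280273)
0.295 140 [ 0.5356 -0.1952  0.2952] ((0.5370587706565857, -0.19421635568141937), (0.011917954310774803, 0.030599230900406837), 32.62352752685547)
[0.18418425 0.18665294]
```

View pics/side2.png

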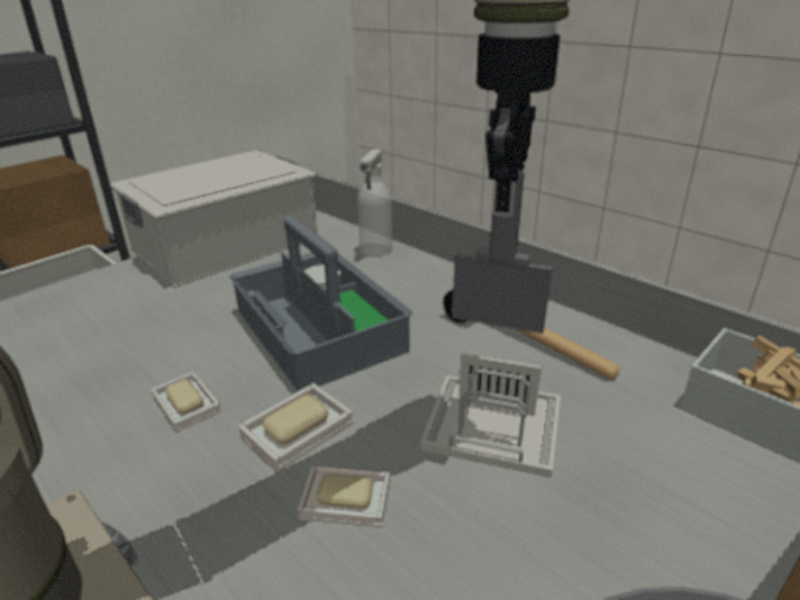

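The side view shows the scraper hanging straight in the jaws, blade at (500,290), and the plate still in the rack. Next I move beside the caddy to view the pocket with the wrist camera.

```bash
cat >> h.py <<'E'
def cad(C,yaw,W):
    a=np.radians(yaw); d=W[...,:2]-np.array(C)
    return np.stack([d@[np.cos(a),np.sin(a)],d@[-np.sin(a),np.cos(a)],W[...,2]],-1)
def uncad(C,yaw,x,y):
    a=np.radians(yaw); return np.array(C)+x*np.array([np.cos(a),np.sin(a)])+y*np.array([-np.sin(a),np.cos(a)])
E
python3 - <<'E'
from h import *
go((*uncad((.5563,.1885),-14,-.10,-.13),.34),-14)
E
```

```text
d [ 0.2995  0.0065 -0.0005] turn [-0.0016 -0.0007  0.6573]
```

Request:
move_arm(
  plan=[
    {"delta_pos": [0.02,0,0],"turn": [0,0,0.04],"fingers": 1},
    {"delta_pos": [0.05,0,0],"turn": [0,0,0.11],"fingers": 1},
    {"delta_pos": [0.09,0,0],"turn": [0,0,0.2],"fingers": 1},
    {"delta_pos": [0.13,0,0],"turn": [0,0,0.29],"fingers": 1},
    {"delta_pos": [0.17,0.002,0],"turn": [0,0,0.38],"fingers": 1},
    {"delta_pos": [0.21,0.004,0],"turn": [0,0,0.47],"fingers": 1},
    {"delta_pos": [0.25,0.006,0],"turn": [0,0,0.55],"fingers": 1},
    {"delta_pos": [0.28,0.006,0],"turn": [0,0,0.61],"fingers": 1},
    {"delta_pos": [0.295,0.006,0],"turn": [0,0,0.65],"fingers": 1},
    {"delta_pos": [0.3,0.006,0],"turn": [0,0,0.657],"fingers": 1},
    {"delta_pos": [0.3,0.006,0],"turn": [0,0,0.657],"fingers": 1},
    {"delta_pos": [0.3,0.006,0],"turn": [0,0,0.657],"fingers": 1},
  ],
)

```text
clock: 7.0
position: [0.4278, 0.0859, 0.3401]
ee_rot: [0.788, 0.616, -0.0, -0.0]
ft_force: [-0.3, -0.1, -1.1]
grip_width: 0.205
grasp_force: 29.3
```

Request:
move_arm(
  plan=[
    {"delta_pos": [0,0,0],"turn": [0,0,0],"fingers": 1},
    {"delta_pos": [0,0,0],"turn": [0,0,0],"fingers": 1},
  ],
)

```text
clock: 7.25
position: [0.4277, 0.0865, 0.3402]
ee_rot: [0.788, 0.616, -0.0, -0.0]
ft_force: [0.2, -1.0, -0.5]
grip_width: 0.21
grasp_force: 29.3
```

Run:
```python
from h import *
o=get_obs(); print(o["position"],o["ee_rot"])
Ws=[]
for i in range(5):
    c,W,o=snap("wrist"); Ws.append(W)
W=np.nanmedian(Ws,0); np.savez("pics/w3.npz",W=W,col=c["color"],pos=o["position"],q=o["ee_rot"],T=c["tool_from_camera"],k=[c[k] for k in("fx","fy","cx","cy","k1")])
print(c["tool_from_camera"].round(3))
cv2.imwrite("pics/w3.png",cv2.resize(c["color"][:,:,::-1],(800,600),interpolation=2))
```

```text
[0.42765395 0.08649514 0.3402329 ] [ 7.87993820e-01  6.15683145e-01 -1.97135256e-05 -6.61099183e-05]
[[ 0.001 -0.944 -0.329  0.085]
 [ 1.     0.001  0.001 -0.   ]
 [-0.    -0.329  0.944 -0.131]
 [ 0.     0.     0.     1.   ]]
```

View pics/w3.png

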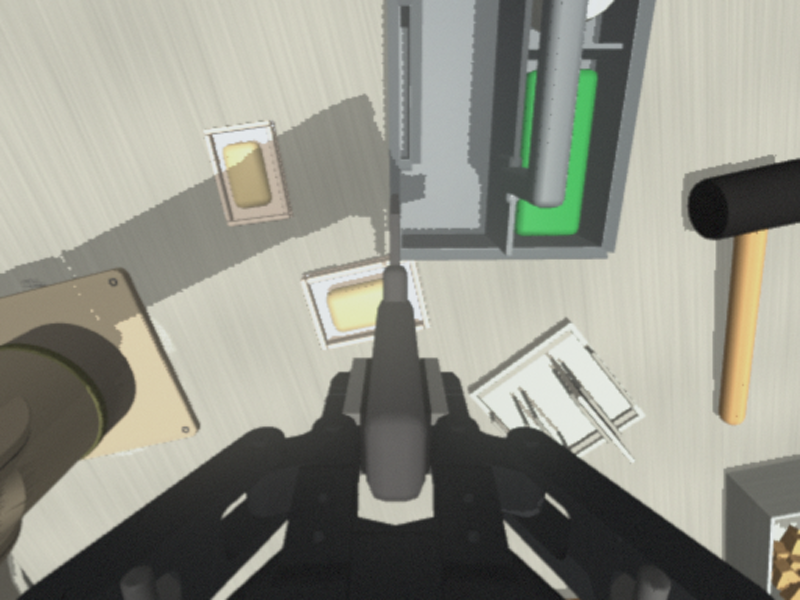

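The wrist view shows the pocket as a dark slot at (404,85) running from about y=5 to y=160, with the -x wall to its left and the blade edge at (395,210). I'll measure the slot from the depth profile.

Run:
```python
from h import *
D=np.load("pics/w3.npz"); W=D["W"]; col=D["col"].astype(int)
C=(.5563,.1885); P=cad(C,-14,W); g=col.sum(-1)
# lip points of the tray
for y0 in (-.04,-.02,0,.02,.04):
    m=(abs(P[...,1]-y0)<.004)&(P[...,0]>-.125)&(P[...,0]<-.065)
    b=np.round(P[...,0][m]/.002).astype(int)
    print(y0,[(int(k*2),int(1000*np.median(P[...,2][m][b==k])),int(np.median(g[m][b==k]))) for k in np.unique(b)])
for r in (20,40,60,80,95,100,104,108):
    print(r,[int(x) for x in g[r,244:272]],[int(1000*z) for z in W[r,244:272,2]])
cc=[]
m=(P[...,2]>.068)&(P[...,2]<.084)&(abs(P[...,0])<.14)&(abs(P[...,1])<.17)
q=P[m]; print("lipx",np.percentile(q[:,0],[.5,1,50,99,99.5]),"y",np.percentile(q[:,1],[.5,1,99]))
```

```text
-0.04 [(-124, 0, 400), (-122, 0, 409), (-120, 0, 412), (-118, 0, 413), (-116, 0, 414), (-114, 0, 502), (-112, 0, 457), (-110, 0, 409), (-108, 0, 404), (-106, 78, 398), (-104, 78, 401), (-102, 76, 402), (-100, 74, 403), (-98, 72, 434), (-96, 3, 516), (-94, 3, 451), (-92, 3, 381), (-90, 3, 364), (-88, 47, 335), (-86, 73, 400), (-84, 75, 396), (-82, 77, 397), (-80, 78, 408), (-74, 3, 482), (-72, 3, 538), (-70, 3, 547), (-68, 4, 547), (-66, 3, 548)]
-0.02 [(-124, 0, 434), (-122, 0, 545), (-120, 0, 590), (-118, 0, 592), (-116, 0, 587), (-114, 0, 583), (-112, 0, 483), (-110, 0, 418), (-108, 0, 407), (-106, 77, 404), (-104, 78, 402), (-102, 76, 406), (-100, 74, 403), (-98, 72, 434), (-96, 3, 525), (-94, 4, 518), (-92, 3, 424), (-90, 3, 353), (-88, 71, 385), (-86, 73, 402), (-84, 75, 397), (-82, 78, 398), (-80, 78, 406), (-78, 76, 462), (-74, 4, 493), (-72, 4, 546), (-70, 3, 546), (-68, 3, 547), (-66, 4, 546)]
0 [(-124, 0, 597), (-122, 0, 595), (-120, 0, 591), (-118, 0, 592), (-116, 0, 597), (-114, 0, 593), (-112, 0, 477), (-110, 0, 417), (-106, 78, 405), (-104, 78, 405), (-102, 76, 405), (-
[... 2487 characters left out ...]
 0, 0, 0, 0, 77, 79, 77, 76, 74, 72, 71, 5, 5, 7, 7, 8, 47, 72, 74, 75, 76, 77, 78, 78, 3, 4, 3]
104 [403, 405, 406, 405, 399, 342, 310, 305, 305, 376, 401, 415, 417, 417, 415, 419, 421, 415, 418, 421, 426, 431, 430, 430, 443, 499, 536, 546] [0, 0, -1, 0, 0, 77, 78, 77, 75, 75, 74, 74, 75, 74, 74, 74, 74, 74, 75, 73, 74, 76, 77, 78, 78, 3, 3, 3]
108 [399, 404, 400, 402, 403, 342, 312, 302, 300, 296, 301, 303, 362, 398, 400, 403, 404, 401, 412, 457, 525, 545, 548, 549, 549, 553, 549, 550] [0, 0, -1, 0, 0, 77, 78, 78, 76, 75, 73, 78, 78, 78, 78, 77, 78, 77, 78, 77, 3, 3, 4, 4, 3, 3, 3, 4]
lipx [-0.10679372 -0.10665701 -0.00354083  0.10487895  0.10544075] y [-0.14965983 -0.14800673  0.06173332]
```

Run:
```python
from h import *
D=np.load("pics/w3.npz"); W=D["W"]; g=D["col"].astype(int).sum(-1)
R=Ro.from_quat(D["q"]).as_matrix(); T=(W-D["pos"])@R   # tool coords
C=(.5563,.1885); P=cad(C,-14,W); z=P[...,2]
L=(z>.0725)&(z<.077)&(P[...,0]>-.106)&(P[...,0]<-.095)&(P[...,1]>-.05)&(P[...,1]<.06)
Rr=(z>.0725)&(z<.077)&(P[...,0]>-.092)&(P[...,0]<-.079)&(P[...,1]>-.05)&(P[...,1]<.06)
# flare: |y-c| = 4mm + (z-72mm): reduce each to slot edge, fit line in tool frame
a=np.r_[T[L][:,1]+(z[L]-.072),T[Rr][:,1]-(z[Rr]-.072)]; x=np.r_[T[L][:,0],T[Rr][:,0]]
s=np.r_[-np.ones(L.sum()),np.ones(Rr.sum())]
A=np.stack([np.ones_like(x),x-.13,s],1); f=np.linalg.lstsq(A,a,rcond=None)[0]
print("slot centre toolY at x=.13",f[0],"slope",f[1],"half",f[2])
# near/far end of pocket along tool x
e=(abs(T[...,1]-f[0])<.003)&(z>.05)&(z<.082)&(P[...,1]<.1)
q=np.c_[T[e][:,0],z[e]]; q=q[q[:,0].argsort()]; 
print((q[:: max(1,len(q)//40)]*1000).round(0).astype(int).tolist())
# outline lip -y edge
for xx in(-.09,-.05,.05,.09):
    m=(abs(P[...,0]-xx)<.004)&(z>.074)&(z<.082)&(P[...,1]<-.12); print(xx,len(P[m]),P[m][:,1].min() if m.any() else 0)
# blade, tool frame
b=(abs(T[...,1])<.012)&(T[...,0]<.07)&(T[...,0]>-.07)&(T[...,2]>.0)&(T[...,2]<.165)
for lo in np.arange(0,.165,.015):
    m=b&(T[...,2]>=lo)&(T[...,2]<lo+.015)
    if m.sum()>4:t=T[m];print(round(lo,3),m.sum(),"y",t[:,1].min().round(4),t[:,1].max().round(4),"x",t[:,0].min().round(3),t[:,0].max().round(3))
```

```text
slot centre toolY at x=.13 0.007250784774890078 slope -0.009206981035499006 half 0.004933223418933477
[[-20, 77], [-20, 78], [-18, 78], [-17, 77], [-15, 76], [-15, 77], [-14, 75], [-13, 74], [-12, 72], [-12, 74], [-10, 72], [-10, 53], [-10, 60], [-10, 67], [-8, 71], [-3, 72], [63, 79], [65, 78], [65, 79], [66, 78], [67, 77], [68, 74], [69, 75], [70, 74], [71, 71], [71, 73], [72, 54], [190, 64], [190, 64], [190, 59], [190, 50], [190, 68], [190, 64], [190, 63], [190, 67], [190, 71], [191, 73], [191, 72], [192, 73], [192, 75], [193, 74]]
-0.09 28 -0.14975495905155659
-0.05 28 -0.14995125511504054
0.05 28 -0.14796827504602975
0.09 41 -0.2935313077118809
0.0 456 y -0.0119 0.0119 x 0.008 0.014
0.015 286 y -0.0095 0.0085 x 0.008 0.014
0.03 224 y -0.0095 0.0084 x 0.008 0.014
0.045 340 y -0.0095 0.0084 x 0.008 0.028
0.06 451 y -0.0093 0.0084 x 0.008 0.054
0.075 20 y -0.0032 0.0015 x 0.053 0.054
0.09 12 y -0.0034 0.0008 x 0.053 0.054
0.105 14 y -0.0027 0.0008 x 0.054 0.054
0.12 9 y -0.0029 0.0009 x 0.054 0.054
0.135 7 y -0.003 0.001 x 0.054 0.054
0.15 5 y -0.0031 0.001 x 0.054 0.054
```

Request:
move_arm(
  plan=[
    {"delta_pos": [0.02,0.002,0],"turn": [0,0,-0.004],"fingers": 1},
    {"delta_pos": [0.05,0.004,0],"turn": [0,0,-0.004],"fingers": 1},
    {"delta_pos": [0.09,0.006,0],"turn": [0,0,-0.004],"fingers": 1},
    {"delta_pos": [0.12,0.008,0],"turn": [0,0,-0.004],"fingers": 1},
    {"delta_pos": [0.132,0.008,0.01],"turn": [0,0,-0.004],"fingers": 1},
    {"delta_pos": [0.132,0.008,0.03],"turn": [0,0,-0.004],"fingers": 1},
    {"delta_pos": [0.132,0.008,0.055],"turn": [0,0,-0.004],"fingers": 1},
    {"delta_pos": [0.132,0.008,0.08],"turn": [0,0,-0.004],"fingers": 1},
    {"delta_pos": [0.132,0.008,0.095],"turn": [0,0,-0.004],"fingers": 1},
    {"delta_pos": [0.132,0.008,0.095],"turn": [0,0,-0.004],"fingers": 1},
    {"delta_pos": [0.132,0.008,0.095],"turn": [0,0,-0.004],"fingers": 1},
  ],
)

```text
clock: 8.88
position: [0.4676, 0.213, 0.2461]
ee_rot: [0.787, 0.617, 0.0, 0.0]
ft_force: [0.5, 0.6, -0.2]
grip_width: 0.208
grasp_force: 29.3
```

Run:
```python
from h import *
o=get_obs(); print(o["position"],o["ee_rot"],o["ft_force"])
R=Ro.from_quat(o["ee_rot"]).as_matrix(); 
D=np.load("pics/w3.npz"); R0=Ro.from_quat(D["q"]).as_matrix()
pw=R0@[.131,.0073,0]+D["pos"]; print("pocket world",pw)
c,W,o=snap("side")
T=(W-o["position"])@R
P=(W-np.r_[pw[:2],0])@R
# blade bottom and face as seen from the side camera
for lo in(.085,.1,.115,.13,.145):
    m=(abs(T[...,0])<.056)&(abs(T[...,1])<.012)&(T[...,2]>lo)&(T[...,2]<lo+.015)
    if m.sum()>5:t=T[m];print(lo,m.sum(),np.median(t[:,1]).round(4),t[:,0].min().round(3),t[:,0].max().round(3),np.percentile(W[m][:,2],1).round(4))
cv2.imwrite("pics/side4.png",cv2.resize(c["color"][110:300,110:310,::-1],(600,570),interpolation=2))
```

```text
[0.46755416 0.21301563 0.24610603] [7.86692559e-01 6.17344744e-01 4.83015572e-04 2.26900527e-04] [ 0.54326047  0.55905094 -0.22136551]
pocket world [0.46630575 0.2120705  0.34028933]
0.085 76 -0.0018 -0.056 0.054 0.1463
0.1 70 -0.0019 -0.056 0.055 0.1314
0.115 67 -0.0019 -0.056 0.052 0.1164
0.13 71 -0.0019 -0.055 0.052 0.1015
0.145 46 -0.0019 -0.056 0.05 0.0894
```

View pics/side4.png

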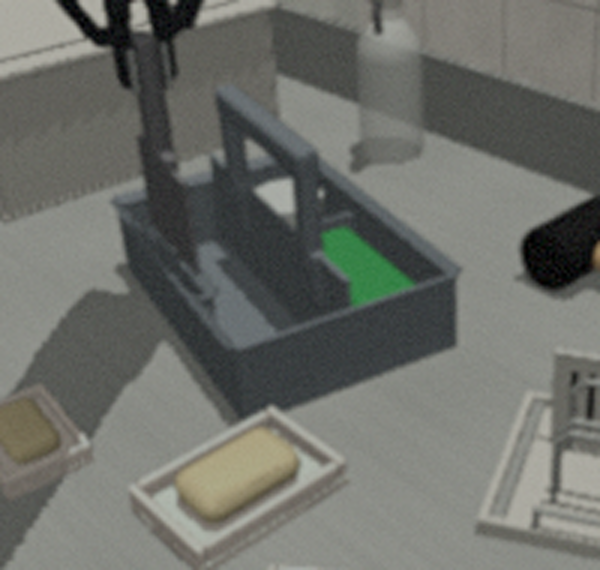

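The blade sits over the pocket at (175,250) and is aligned within about 0.5 mm, so I descend slowly.

Request:
move_arm(
  plan=[
    {"delta_pos": [0,0,0.005],"turn": [0,0,0],"fingers": 1},
    {"delta_pos": [0,0,0.01],"turn": [0,0,0],"fingers": 1},
    {"delta_pos": [0,0,0.014],"turn": [0,0,0],"fingers": 1},
    {"delta_pos": [0,0,0.018],"turn": [0,0,0],"fingers": 1},
    {"delta_pos": [0,0,0.022],"turn": [0,0,0],"fingers": 1},
    {"delta_pos": [0,0,0.026],"turn": [0,0,0],"fingers": 1},
    {"delta_pos": [0,0,0.03],"turn": [0,0,0],"fingers": 1},
    {"delta_pos": [0,0,0.03],"turn": [0,0,0],"fingers": 1},
  ],
)

```text
clock: 9.93
position: [0.4671, 0.2128, 0.215]
ee_rot: [0.787, 0.617, -0.0, -0.0]
ft_force: [-0.7, -0.9, -1.5]
grip_width: 0.207
grasp_force: 29.3
```

Request:
move_arm(
  plan=[
    {"delta_pos": [0,0,0.006],"turn": [0,0,0],"fingers": 1},
    {"delta_pos": [0,0,0.012],"turn": [0,0,0],"fingers": 1},
    {"delta_pos": [0,0,0.018],"turn": [0,0,0],"fingers": 1},
    {"delta_pos": [0,0,0.024],"turn": [0,0,0],"fingers": 1},
    {"delta_pos": [0,0,0.03],"turn": [0,0,0],"fingers": 1},
    {"delta_pos": [0,0,0.036],"turn": [0,0,0],"fingers": 1},
    {"delta_pos": [0,0,0.041],"turn": [0,0,0],"fingers": 1},
    {"delta_pos": [0,0,0.046],"turn": [0,0,0],"fingers": 1},
    {"delta_pos": [0,0,0.046],"turn": [0,0,0],"fingers": 1},
  ],
)

```text
clock: 11.05
position: [0.467, 0.2128, 0.1689]
ee_rot: [0.787, 0.617, -0.0, -0.0]
ft_force: [0.3, 0.3, -1.4]
grip_width: 0.208
grasp_force: 29.4
```

Request:
move_arm(
  plan=[
    {"delta_pos": [0,0,0.003],"turn": [0,0,0],"fingers": 1},
    {"delta_pos": [0,0,0.006],"turn": [0,0,0],"fingers": 1},
    {"delta_pos": [0,0,0.008],"turn": [0,0,0],"fingers": 1},
    {"delta_pos": [0,0,0.009],"turn": [0,0,0],"fingers": 1},
    {"delta_pos": [0,0,0.009],"turn": [0,0,0],"fingers": 1},
  ],
)

```text
clock: 11.68
position: [0.4672, 0.2129, 0.1602]
ee_rot: [0.787, 0.617, -0.0, -0.0]
ft_force: [-0.4, 0.8, -0.5]
grip_width: 0.208
grasp_force: 29.4
```

Request:
move_arm(
  plan=[
    {"delta_pos": [0,0,0.0005],"turn": [0,0,0],"fingers": 1},
    {"delta_pos": [0,0,0.001],"turn": [0,0,0],"fingers": 1},
    {"delta_pos": [0,0,0.001],"turn": [0,0,0],"fingers": 1},
  ],
)

```text
clock: 12.05
position: [0.4672, 0.2128, 0.1593]
ee_rot: [0.787, 0.617, -0.0, 0.0]
ft_force: [-0.9, -0.0, -0.8]
grip_width: 0.204
grasp_force: 29.4
```

Request:
move_arm(
  plan=[
    {"delta_pos": [0,0,0.0005],"turn": [0,0,0],"fingers": 1},
    {"delta_pos": [0,0,0.001],"turn": [0,0,0],"fingers": 1},
    {"delta_pos": [0,0,0.001],"turn": [0,0,0],"fingers": 1},
  ],
)

```text
clock: 12.42
position: [0.4675, 0.2131, 0.159]
ee_rot: [0.787, 0.617, 0.0, 0.0]
ft_force: [-2.3, -1.0, 7.0]
grip_width: 0.209
grasp_force: 30.5
```

Request:
move_arm(
  plan=[
    {"delta_pos": [0,0,0.0005],"turn": [0,0,0],"fingers": 1},
    {"delta_pos": [0,0,0.001],"turn": [0,0,0],"fingers": 1},
    {"delta_pos": [0,0,0.001],"turn": [0,0,0],"fingers": 1},
  ],
)

```text
clock: 12.8
position: [0.4679, 0.2132, 0.159]
ee_rot: [0.787, 0.617, 0.001, 0.001]
ft_force: [-4.9, -3.7, 17.4]
grip_width: 0.203
grasp_force: 31.9
```

The blade is on the pocket floor at TCP 0.159, as expected. I ease the push, release, then rise.

Request:
move_arm(
  plan=[
    {"delta_pos": [0,0,-0.0015],"turn": [0,0,0],"fingers": 1},
    {"delta_pos": [0,0,-0.0015],"turn": [0,0,0],"fingers": 1},
    {"delta_pos": [0,0,-0.0015],"turn": [0,0,0],"fingers": 0.75},
    {"delta_pos": [0,0,-0.0015],"turn": [0,0,0],"fingers": 0.6},
    {"delta_pos": [0,0,-0.0015],"turn": [0,0,0],"fingers": 0.5},
    {"delta_pos": [0,0,-0.0015],"turn": [0,0,0],"fingers": 0.5},
    {"delta_pos": [0,0,-0.0015],"turn": [0,0,0],"fingers": 0.5},
    {"delta_pos": [0,0,-0.0015],"turn": [0,0,0],"fingers": 0.5},
  ],
)

```text
clock: 13.8
position: [0.4672, 0.2129, 0.1588]
ee_rot: [0.787, 0.617, 0.0, 0.0]
ft_force: [-0.9, 0.2, 0.0]
grip_width: 0.503
grasp_force: 0.0
```

Request:
move_arm(
  plan=[
    {"delta_pos": [0,0,-0.01],"turn": [0,0,0],"fingers": 0.5},
    {"delta_pos": [0,0,-0.03],"turn": [0,0,0],"fingers": 0.5},
    {"delta_pos": [0,0,-0.06],"turn": [0,0,0],"fingers": 0.5},
    {"delta_pos": [0,0,-0.1],"turn": [0,0,0],"fingers": 0.5},
    {"delta_pos": [-0.02,0,-0.14],"turn": [0,0,0],"fingers": 0.5},
    {"delta_pos": [-0.06,0.02,-0.17],"turn": [0,0,0],"fingers": 0.4},
    {"delta_pos": [-0.1,0.05,-0.19],"turn": [0,0,0],"fingers": 0.3},
    {"delta_pos": [-0.12,0.07,-0.2],"turn": [0,0,0],"fingers": 0.2},
    {"delta_pos": [-0.12,0.07,-0.2],"turn": [0,0,0],"fingers": 0},
    {"delta_pos": [-0.12,0.07,-0.2],"turn": [0,0,0],"fingers": 0},
    {"delta_pos": [-0.12,0.07,-0.2],"turn": [0,0,0],"fingers": 0},
  ],
)

```text
clock: 15.18
position: [0.5061, 0.0809, 0.3591]
ee_rot: [0.786, 0.618, 0.0, 0.0]
ft_force: [-0.3, 0.3, -0.2]
grip_width: 1.001
grasp_force: 0.0
```

Run:
```python
from h import *
Ws=[]
for i in range(4):
    c,W,o=snap("wrist"); Ws.append(W)
W=np.nanmedian(Ws,0); print(o["position"],o["ee_rot"])
cv2.imwrite("pics/w5.png",cv2.resize(c["color"][:,:,::-1],(800,600),interpolation=2))
def rep(n,W):
    P=cad((.5563,.1885),-14,W)
    for nm,m in dict(bar=(abs(P[...,0])<.03)&(abs(P[...,1])<.1)&(P[...,2]>.18)&(P[...,2]<.205),
                 scr=(abs(P[...,0]+.093)<.03)&(abs(P[...,1])<.05)&(P[...,2]>.18)&(P[...,2]<.215)).items():
        q=W[m]
        if len(q)>10: print(n,nm,len(q),cv2.minAreaRect(q[:,:2].astype(np.float32)),np.median(q[:,2]),"cad",cad((.5563,.1885),-14,q).mean(0).round(4))
rep("wrist",W)
for n in("scene","side"):
    c,W2,o=snap(n); rep(n,W2)
```

```text
[0.50634236 0.08041034 0.35885288] [ 7.86302383e-01  6.17841849e-01 -6.16830264e-05  9.34336177e-05]
wrist bar 3044 ((0.5515559911727905, 0.17236247658729553), (0.13630355894565582, 0.021925145760178566), 76.60388946533203) 0.19033329382038655 cad [-0.0012 -0.0114  0.1898]
wrist scr 588 ((0.46748438477516174, 0.2116975486278534), (0.029916690662503242, 0.01780206337571144), 77.46495056152344) 0.1925141762052411 cad [-0.0906  0.0006  0.1915]
scene bar 890 ((0.5565977096557617, 0.18974608182907104), (0.17306038737297058, 0.024246705695986748), 75.76911163330078) 0.19074767763559658 cad [0.0036 0.0085 0.1892]
scene scr 131 ((0.4680957496166229, 0.2107437551021576), (0.02849460393190384, 0.017781218513846397), 69.05889892578125) 0.1916635832701218 cad [-0.0887  0.0017  0.1901]
side bar 302 ((0.5539393424987793, 0.18507376313209534), (0.1681421548128128, 0.023063546046614647), 75.90347290039062) 0.1885726474379713 cad [-0.004  -0.0136  0.1874]
side scr 71 ((0.46528947353363037, 0.20819564163684845), (0.0263145100325346, 0.01823091134428978), 75.18171691894531) 0.18880870728580554 cad [-0.0948 -0.0069  0.188 ]
```

View pics/w5.png

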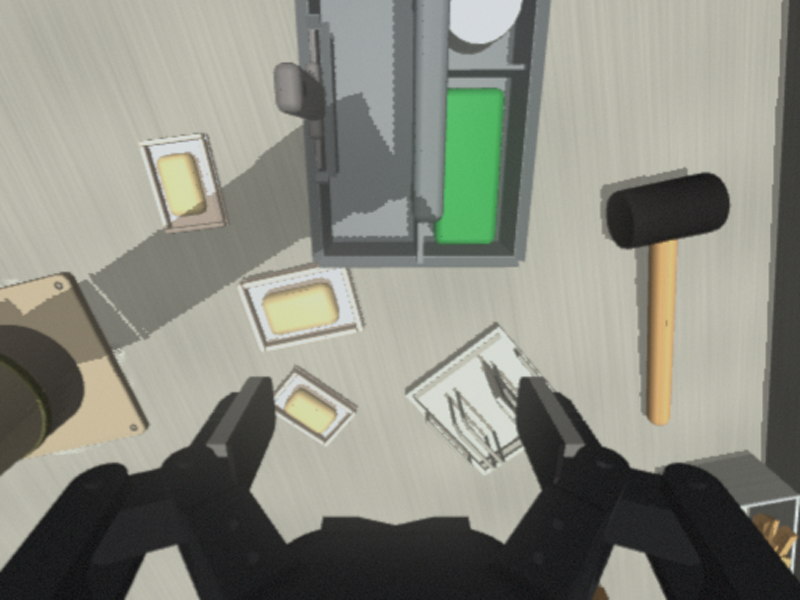

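The scraper stands fully home at (290,90), its top at 0.192 m. The bar is at (430,110), with the brush and tin in place. Next is the bar grasp.

Run:
```python
from h import *
go((*uncad((.5563,.1885),-14,-.0007,.001),.170),-14.0)
```

```text
d [0.1183 0.0219 0.1887] turn [-0.      0.0001  0.0048]
```

Request:
move_arm(
  plan=[
    {"delta_pos": [0.03,0.006,0],"turn": [0,0,0.005],"fingers": 0.1},
    {"delta_pos": [0.07,0.014,0],"turn": [0,0,0.005],"fingers": 0.2},
    {"delta_pos": [0.105,0.02,0.01],"turn": [0,0,0.005],"fingers": 0.25},
    {"delta_pos": [0.118,0.022,0.03],"turn": [0,0,0.005],"fingers": 0.25},
    {"delta_pos": [0.118,0.022,0.06],"turn": [0,0,0.005],"fingers": 0.25},
    {"delta_pos": [0.118,0.022,0.09],"turn": [0,0,0.005],"fingers": 0.25},
    {"delta_pos": [0.118,0.022,0.12],"turn": [0,0,0.005],"fingers": 0.25},
    {"delta_pos": [0.118,0.022,0.145],"turn": [0,0,0.005],"fingers": 0.25},
    {"delta_pos": [0.118,0.022,0.168],"turn": [0,0,0.005],"fingers": 0.25},
    {"delta_pos": [0.118,0.022,0.184],"turn": [0,0,0.005],"fingers": 0.25},
    {"delta_pos": [0.118,0.022,0.189],"turn": [0,0,0.005],"fingers": 0.25},
    {"delta_pos": [0.118,0.022,0.189],"turn": [0,0,0.005],"fingers": 0.25},
  ],
  force=60,
)

```text
clock: 16.98
position: [0.5562, 0.189, 0.17]
ee_rot: [0.788, 0.615, 0.0, 0.0]
ft_force: [0.0, 0.1, 0.4]
grip_width: 0.749
grasp_force: 0.0
```

Request:
move_arm(
  plan=[
    {"delta_pos": [0,0,0],"turn": [0,0,0],"fingers": 0.5},
    {"delta_pos": [0,0,0],"turn": [0,0,0],"fingers": 0.65},
    {"delta_pos": [0,0,0],"turn": [0,0,0],"fingers": 0.75},
    {"delta_pos": [0,0,0],"turn": [0,0,0],"fingers": 0.85},
    {"delta_pos": [0,0,0],"turn": [0,0,0],"fingers": 1},
    {"delta_pos": [0,0,0],"turn": [0,0,0],"fingers": 1},
    {"delta_pos": [0,0,0],"turn": [0,0,0],"fingers": 1},
    {"delta_pos": [0,0,0],"turn": [0,0,0],"fingers": 1},
  ],
  force=60,
)

```text
clock: 17.98
position: [0.5564, 0.1892, 0.1704]
ee_rot: [0.788, 0.615, 0.0, 0.0]
ft_force: [-1.4, -0.4, 5.9]
grip_width: 0.247
grasp_force: 59.8
```

Request:
move_arm(
  plan=[
    {"delta_pos": [0,0,0],"turn": [0,0,0],"fingers": 1},
    {"delta_pos": [0,0,0],"turn": [0,0,0],"fingers": 1},
    {"delta_pos": [0,0,0],"turn": [0,0,0],"fingers": 1},
    {"delta_pos": [0,0,0],"turn": [0,0,0],"fingers": 1},
  ],
  force=100,
)

```text
clock: 18.48
position: [0.5564, 0.1893, 0.1705]
ee_rot: [0.788, 0.615, 0.0, 0.0]
ft_force: [-1.0, -1.2, 7.5]
grip_width: 0.241
grasp_force: 98.8
```

Request:
move_arm(
  plan=[
    {"delta_pos": [0,0,-0.004],"turn": [0,0,0],"fingers": 1},
    {"delta_pos": [0,0,-0.01],"turn": [0,0,0],"fingers": 1},
    {"delta_pos": [0,0,-0.018],"turn": [0,0,0],"fingers": 1},
    {"delta_pos": [0,0,-0.025],"turn": [0,0,0],"fingers": 1},
    {"delta_pos": [0,0,-0.03],"turn": [0,0,0],"fingers": 1},
    {"delta_pos": [0,0,-0.03],"turn": [0,0,0],"fingers": 1},
    {"delta_pos": [0,0,-0.03],"turn": [0,0,0],"fingers": 1},
  ],
)

```text
clock: 19.35
position: [0.556, 0.189, 0.1996]
ee_rot: [0.788, 0.615, -0.0, 0.0]
ft_force: [0.0, 0.4, -8.3]
grip_width: 0.243
grasp_force: 97.9
```

```bash
cat > lv.py <<'E'
from h import *
o=get_obs(); print(o["position"],o["ee_rot"],o["ft_force"],o["torque"],o["grasp_force"])
for n in("scene","side"):
    W=np.nanmedian([snap(n)[1] for _ in range(3)],0); P=cad((.5563,.1885),-14,W); h=o["position"][2]-.1705
    m=(abs(abs(P[...,0])-.097)<.012)&(abs(P[...,1])<.155)|(abs(abs(P[...,1])-.146)<.007)&(abs(P[...,0])<.105)
    m&=(abs(P[...,2]-.077-h)<.006); q=P[m]
    f=np.linalg.lstsq(np.c_[q[:,:2],np.ones(len(q))],q[:,2],rcond=None)[0]; print(n,len(q),"slopes x,y deg",np.degrees(f[:2]).round(2),"lip z",f[2].round(4), "rel",h.round(4))
    m=(abs(abs(P[...,0]+.09))<.025)&(abs(P[...,1])<.05)&(P[...,2]>.14+h); print("scr top",P[m][:,2].max() if m.any() else 0)
E
python3 lv.py
```

```text
[0.55599784 0.18898688 0.19959285] [ 7.88228262e-01  6.15382952e-01 -1.66320899e-04  2.51391220e-05] [ 0.0404273   0.39563136 -8.25349539] [-0.04310419  0.06170495 -0.03659909] 97.94841170310974
scene 1330 slopes x,y deg [ 0.29 -0.16] lip z 0.1054 rel 0.0291
scr top 0.22543287151262337
side 682 slopes x,y deg [-0.37 -0.24] lip z 0.1041 rel 0.0291
scr top 0.5249225349974634lv.py:4: RuntimeWarning: All-NaN slice encountered
  W=np.nanmedian([snap(n)[1] for _ in range(3)],0); P=cad((.5563,.1885),-14,W); h=o["position"][2]-.1705
```

It comes up level and carries 8.3 N, the full weight. I raise it the rest of the way and hold.

Request:
move_arm(
  plan=[
    {"delta_pos": [0,0,-0.005],"turn": [0,0,0],"fingers": 1},
    {"delta_pos": [0,0,-0.013],"turn": [0,0,0],"fingers": 1},
    {"delta_pos": [0,0,-0.023],"turn": [0,0,0],"fingers": 1},
    {"delta_pos": [0,0,-0.034],"turn": [0,0,0],"fingers": 1},
    {"delta_pos": [0,0,-0.045],"turn": [0,0,0],"fingers": 1},
    {"delta_pos": [0,0,-0.056],"turn": [0,0,0],"fingers": 1},
    {"delta_pos": [0,0,-0.065],"turn": [0,0,0],"fingers": 1},
    {"delta_pos": [0,0,-0.071],"turn": [0,0,0],"fingers": 1},
    {"delta_pos": [0,0,-0.073],"turn": [0,0,0],"fingers": 1},
    {"delta_pos": [0,0,-0.073],"turn": [0,0,0],"fingers": 1},
    {"delta_pos": [0,0,-0.073],"turn": [0,0,0],"fingers": 1},
    {"delta_pos": [0,0,-0.073],"turn": [0,0,0],"fingers": 1},
  ],
)

```text
clock: 21.15
position: [0.556, 0.1891, 0.2725]
ee_rot: [0.788, 0.615, -0.0, -0.0]
ft_force: [-0.5, -0.6, -6.8]
grip_width: 0.24
grasp_force: 98.1
```

Request:
move_arm(
  plan=[
    {"delta_pos": [0,0,0],"turn": [0,0,0],"fingers": 1},
    {"delta_pos": [0,0,0],"turn": [0,0,0],"fingers": 1},
    {"delta_pos": [0,0,0],"turn": [0,0,0],"fingers": 1},
    {"delta_pos": [0,0,0],"turn": [0,0,0],"fingers": 1},
    {"delta_pos": [0,0,0],"turn": [0,0,0],"fingers": 1},
    {"delta_pos": [0,0,0],"turn": [0,0,0],"fingers": 1},
  ],
)

```text
clock: 21.9
position: [0.5561, 0.1891, 0.2728]
ee_rot: [0.788, 0.615, -0.0, 0.0]
ft_force: [0.0, -0.9, -7.3]
grip_width: 0.243
grasp_force: 98.1
```

```bash
python3 lv.py 2>/dev/null
python3 - <<'E'
from h import *
a=camera("scene")["color"]; b=camera("side")["color"]
cv2.imwrite("pics/fin.png",cv2.resize(np.hstack([a,b])[:,:,::-1],(800,300),interpolation=3))
E
```

```text
[0.55609557 0.18909837 0.27279779] [ 7.88192270e-01  6.15429070e-01 -1.14878721e-06  7.60808866e-05] [ 5.60627173e-04 -8.65843758e-01 -7.30471072e+00] [-0.05151478  0.05822126  0.04447678] 98.06965827941895
scene 1625 slopes x,y deg [ 0.16 -0.15] lip z 0.1788 rel 0.1023
scr top 0.2981212358588999
side 743 slopes x,y deg [-0.35 -0.16] lip z 0.1774 rel 0.1023
scr top 0.2960279397202629
```

View pics/fin.png

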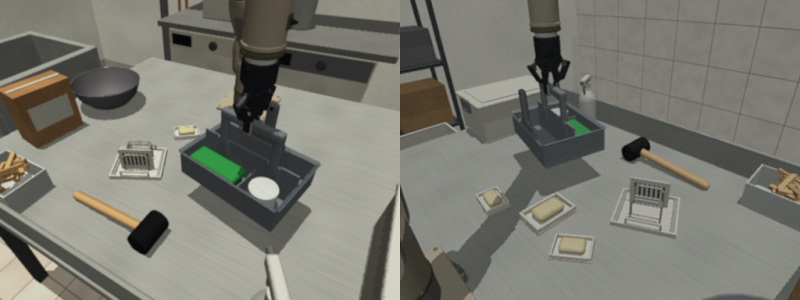

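The final picture shows the caddy level about 10 cm up, at (250,170) left and (560,130) right. The scraper stands at (525,110), the brush and tin are inside, and everything else is untouched.

```bash
python3 -c "
from workcell import hand_in
print(hand_in())"
```

```text
the job is handed in; nothing more can be done
None
```

The scraper is fully home in the caddy's pocket, and the arm is holding the caddy level about 10 cm above the bench with the brush and tin in place; the job is handed in, but no verdict came back.

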